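# Cock the striker arm of a vial tapper

## Robot

A 6-joint arm with a two-finger parallel gripper is mounted at the origin on the work surface. World frame = base frame: x ahead of the robot, y to its left, z up, the work surface at z = 0. Lengths are in m, angles in rad, forces in N, time in s.
With the tool pointing down it reaches from about 0.25 to 0.8 m from the base axis. Payload 8.5 kg.
Tool frame: the origin (TCP) lies at the very end of the fingers, on their centre line; the grasp point (between the pads) lies 19 mm behind it; z points along the fingers, y is the direction in which the jaws open and shut (so a half turn about z gives the same grasp; the last joint's range is limited). The gripper opens to 85 mm and grips with 20 to 120 N. Pads are 22 mm wide; open, the fingers measure 114 mm over their backs; the gripper's body (76 mm by 85 mm) begins 54 mm behind the grasp point. The pads swing forward as they close: fully open they stand 13 mm farther back than shut.
Start: joints at [-1.275, 0.238, -0.013, 1.319, 0, 1.571], TCP at [0.153, -0.502, 0.231] pointing down, gripper open.
Joint ranges: [-2.66, 2.66], [-1.03, 1.9], [-1.14, 1.46], [-1.82, 2.27], [-1.45, 1.34], [-3.14, 3.14]. Speed limits (rad/s): [2.22, 2.22, 2.79, 3.14, 3.14, 3.14].

## Interface

Orientations are given as a 3x3 rotation matrix whose columns are the frame's x, y, z axes.
In Python, from cell import bot gives the robot as it stands.
- The arm moves only by the tool apply_moves, never from a script. Its argument "targets" is one flat list of numbers, 7 for each row, row after row: the shift along the tool's x, y, z in m, then the turn, a rotation vector about the tool's x, y, z in rad, then the closure in counts, from 0 (fully open) to 255 (shut). A call has exactly 5 rows; each row is the pose to reach, as a shift and turn from the pose commanded when the call began, along the tool's axes at that moment; what a row does not reach only later rows make up. A row lasts 1/12 s, in which the tool goes at most 41.7 mm and 7.16 degrees, less where a joint would pass 70% of its speed; a pose out of reach is approached as far as the arm can. A call with a gripper value outside its range is refused whole. The fingers move at their own pace and stop on an object; "newtons" is the grip in N (left out, the last holds). Time passes only in rows, so rows that repeat a pose let the fingers close, or fill a call up. It gives the time, the measured TCP pose, the force and the opening at its end, in the units of the state.
- bot.get_state(): the state, without advancing time (a new reading comes with each control period).
- bot.get_image(name): name is "side" or "top"; returns (picture, depth): 480x640x3 uint8, red, green, blue; 480x640 float32, m along the optical axis (not along the pixel's ray), 0 where there is no reading.
- bot.camera_model(name): a dict with "intrinsics" (3x3 intrinsics, pixels), "k1" (the pictures are not rectified: a ray, as slopes to the right and down, at radius r is drawn at 1 + k1 r^2 times it, then the intrinsics apply), "eye" and "rotation" of the camera in the world. Camera axes: x right, y down, z forward; pixel columns grow to the right and rows downward; lengths in m; the calibration is good to about 2 mm. A picture is of the moment at which its call begins. camera_model takes no time and is no camera call.
- bot.finish_job(): hands the job in, once; it reports no verdict.
Trained networks look in the newest picture that a camera, given by its name, has taken for a name from the list of things; names that differ only in an ending like _2 or _b are one class to them, and where a whole thing is asked for, a point or a joint stands for the part that bears it (a point fixed in the world has none). Each returns a list of dicts, best first, with "conf" (0 to 1); they miss things now and then, are a little off and sometimes report something else, mostly with a low value. They report only what shows in the picture. A call takes as long as a camera call.
- bot.look_for(camera, thing): "point" ([column, row] in pixels, amid what is visible of it).
- bot.silhouettes(camera, thing): "region" (480x640 bool, what is visible of it) and "point" ([column, row] in pixels, amid what is visible of it).
- bot.place_of(camera, thing): "point" ([column, row] in pixels: a listed point, or the origin of a listed thing).
The state is a dict: "time": time; "joints": joint angles; "qd": joint speeds; "joint_torque": joint torques, N m; "position": TCP position; "eef_rot": TCP orientation; "wrist_force": force on the tool from outside, world axes, zero at the start; "ft_torque": the same for the moment, N m; "grip_width": opening from 0.0 (shut) to 1.0 (fully open).
Only numpy, scipy, OpenCV 4.12 (cv2) and the standard library are available. Lean on these libraries where they do the work, as an engineer would, in place of code of your own. Each camera call takes 0.05 s, during which the arm holds its last target.

## Task

Cock the vial tapper: take the sprung striker arm by its black handle, draw it back past the hooked catch to the buffer, press it down behind the hook, ease it forward until the hair-trigger catch alone holds it, and let go of it. Gently: never let the arm fly, squash the buffer or overload the catch, and leave the vials and the other glassware standing where they are.

Things in the scene. Friction and masses are not known exactly. Their poses are not given: they have to be found in the camera images.
- tapper: Vial tapper fixed to the bench: grey metal plate 270 x 230 x 12 mm with a sprung steel arm that points, from above, from pivot in direction pi - 0.6 + s from the plate's +x axis (s = swivel): drawn back counter-clockwise, along -x at s = 0.6. Origin at the bench surface, x and y in the plate, z up; the plate covers x -130 to 140, y -90 to 140 mm.
- pivot (a point): Where the arm's upright and level pivot axes meet, at x 100, y 0, z 36 mm of the tapper; axes as the tapper's. The arm is a bar 12 mm wide, 6 mm thick, 190 mm long from here; its nose (the last 30 mm) works with catch and buffer.
- slot (a point): Middle of the slot, along the tapper's y, in which the steel catch bracket (up to 58 mm above the bench) is clamped: its axes are the tapper's. The bracket sits anywhere within 22 mm either way, not measured: feel for it. Hooked, the arm has s = 0.45 to 0.73; drawn on it meets the buffer at s = 0.52 to 0.80, in any one setting 0.065 to 0.075 rad (9 to 10 mm at the handle) past its hooked place.
- handle (a point): On the axis of the arm's upright black round handle (16 mm diameter, 55 mm tall), 35 mm above the middle of the bar and 23 mm below the handle's top, some 137 mm from the pivot and 84 mm above the bench while the arm is up. While up, the arm leans up 0.092 rad, so the handle leans as much towards the pivot.
- swivel (a joint): Draw of the arm about its upright pivot, rad: 0 = at rest (fired), grows as it is drawn back. A spring pulls it home: 3 N at the handle at rest, about 8 N when drawn to the catch.
- striker (a joint): How far the arm is pressed down, rad: 0 = up, held by a spring of 2 to 4 N at the handle, nose 3 mm above the hook; 0.15 = down on its stop (20 mm lower at the handle). It passes under the hook's lip from 0.085 on (12 mm at the handle; 18 mm is a good press, as a grip gives a little); pressing shifts the handle's middle 4 mm away from the pivot. Hooked, the lip holds it at 0.06 to 0.12.
- catch (a joint): Tilt of the hair-trigger catch, a steel hook 16 mm wide: an upright whose top has a lip 4.5 mm thick, 8 mm long, pointing backwards (the way the arm is drawn). Rad, 0 = unloaded, 0.06 to 0.11 when it alone holds the arm (gives about 2 mm), overloaded above 0.15 (about 3 mm).
- buffer (a joint): Squash of the rubber buffer that ends the draw, m: 0 = free, 3 N per mm at the nose, overloaded above 0.004. Between the lip's end and the buffer the nose has 2.5 mm to spare.
- vial: Glass vial with white cap, 25 mm diameter, 62 mm tall, standing in the tapper's nest before the arm's striking pad. Origin under its centre. Leave it alone.
- spare_vial: The same sort of vial, standing on the tapper's plate. Leave it alone.
- beaker: Glass beaker, 68 mm diameter, 85 mm tall, beside the tapper. Leave it alone.
- flask: Conical glass flask, 84 mm diameter, 130 mm tall. Leave it alone.
- reagent: Amber reagent bottle, 68 mm diameter, 130 mm tall. Leave it alone.
- dish: Shallow glass dish, 90 mm diameter, 18 mm tall. Leave it alone.
- spatula: Steel lab spatula, 170 mm long, lying on the bench. Leave it alone.

How it is judged:
At the end, for the whole second after the job is handed in: The arm stands drawn back (swivel above 0.4 rad) and pressed down under the lip (striker above 0.045 rad), held at rest by the catch alone (catch tilt 0.03 to 0.14 rad), released by the robot; the vials, beaker, flask and bottle stand upright within 0.2 rad (value of joint swivel above 0.4 rad and value of joint striker above 0.045 rad and value of joint catch between 0.03 and 0.14 rad and velocity of joint swivel between -0.1 and 0.1 rad/s and angle between each of vial, spare_vial, beaker, flask, reagent's own z axis and vertical below 0.2 rad); the robot touches nothing.
It fails at once if the arm flies forward (swivel faster than 2 rad/s towards rest) (velocity of joint swivel below -2 rad/s).
It fails at once if the catch is overloaded (tilt above 0.15 rad) (value of joint catch above 0.15 rad).
It fails at once if the buffer is squashed by more than 4 mm (value of joint buffer above 0.004 m).
It fails at once if a bystander is moved by more than 20 mm (distance of any of vial, spare_vial, beaker, flask, reagent, dish, spatula from where it was at the start of the episode above 0.02 m).
It also fails if it takes over 70 s, if anything falls off the work surface, if the arm or the gripper's body presses on something with over 40 N, if the wrist force passes 120 N, or if a joint passes its speed limit or range.

## Working session

There is one attempt and no reset: what is moved stays moved. The work goes in short steps, Python scripts to look and compute and a tool call to move; the robot and the scene stay as the last step left them, time stands still between calls to the robot, and variables do not carry over. Pictures are saved under pics/ and viewed, and the job is handed in when it is done.

Besides the shell and the picture viewer there is one more tool, called after "Call:" by a JSON object that holds its "name" and its "arguments". apply_moves: Moves the arm, as the interface text tells. Its arguments: {"type":"object","properties":{"targets":{"type":"array","items":{"type":"number"}},"newtons":{"type":"number"}},"required":["targets"]}

```bash
ls; mkdir -p pics; cat > h.py <<'E'
import numpy as np, cv2
from cell import bot
def ray(cam,p):
    m=bot.camera_model(cam);K=np.array(m["intrinsics"]);k=m["k1"]
    d=np.array([(p[0]-K[0,2])/K[0,0],(p[1]-K[1,2])/K[1,1]]);u=d.copy()
    for _ in range(30): u=d/(1+k*(u@u))
    return np.array(m["eye"]),np.array(m["rotation"])@np.array([u[0],u[1],1.])
def onz(cam,p,z):
    e,r=ray(cam,p);return e+r*(z-e[2])/r[2]
def dep(cam,p,D):
    e,r=ray(cam,p);return e+r*D
def proj(cam,P):
    m=bot.camera_model(cam);K=np.array(m["intrinsics"]);c=np.array(m["rotation"]).T@(np.array(P)-np.array(m["eye"]))
    u=c[:2]/c[2];u=u*(1+m["k1"]*(u@u));return K[:2,:2]@u+K[:2,2]
E
python3 - <<'E'
from h import *
for c in ["top","side"]:
    im,d=bot.get_image(c);cv2.imwrite(f"pics/{c}0.png",im[:,:,::-1]);np.save(f"{c}0.npy",d)
    m=bot.camera_model(c);print(c,m["eye"],m["rotation"],m["k1"])
    for t in ["tapper","pivot","slot","handle","vial"]:
        for r in bot.place_of(c,t)[:2]: print(t,np.round(r["point"],1),round(r["conf"],2))
print(bot.get_state())
E
```

```text
pics
top [0.42172566 0.00586676 1.20443531] [[-0.01053188 -0.99374748  0.11115313]
 [-0.99993817  0.01086328  0.00237619]
 [-0.00356882 -0.11112123 -0.99380045]] -0.11985247136780239
tapper [295.1 224.5] 0.62
pivot [295.9 179.2] 0.75
slot [287.3 252.2] 0.82
handle [258.6 216.3] 0.86
vial [268.3 197.4] 0.57
side [0.10599105 1.00841202 1.09036048] [[-0.92210594 -0.24760805  0.29733969]
 [-0.38638932  0.6301259  -0.67353147]
 [-0.02058963 -0.73595625 -0.67671594]] 0.026061801967850136
pivot [262.7 250.7] 0.91
slot [313.7 277.5] 0.76
handle [277.4 267. ] 0.57
handle [288.7 274. ] 0.25
vial [263.1 279.9] 0.71
{'time': 0.6, 'joints': array([-1.27500404e+00,  2.38150002e-01, -1.35158987e-02,  1.31916257e+00,
       -8.37326445e-07,  1.57079571e+00]), 'qd': array([-0.00133876,  0.00035411,  0.00114411,  0.00018253, -0.0014592 ,
        0.0010917 ]), 'joint_torque': array([-2.75910779e-04, -5.38303220e+01,  3.46584320e+01,  2.73069636e-03,
       -4.22876872e-05,  2.14248945e-05]), 'position': array([ 0.1530252 , -0.50216429,  0.23129627]), 'eef_rot': array([[ 9.56571313e-01,  2.91498410e-01, -1.01704509e-05],
       [ 2.91498410e-01, -9.56571313e-01,  3.05025842e-05],
       [-8.37306711e-07, -3.21425673e-05, -9.99999999e-01]]), 'wrist_force': array([-0.26186622,  0.40263035, -0.51521728]), 'ft_torque': array([-0.03735855, -0.02256455,  0.05520023]), 'grip_width': 1.0004471958763288}
```

View pics/top0.png

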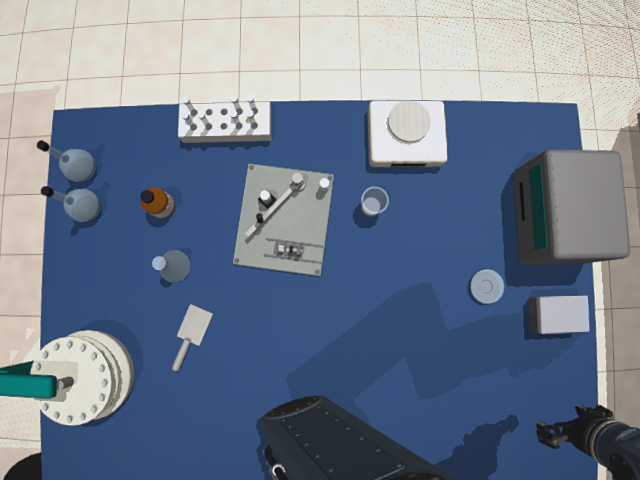

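View pics/side0.png

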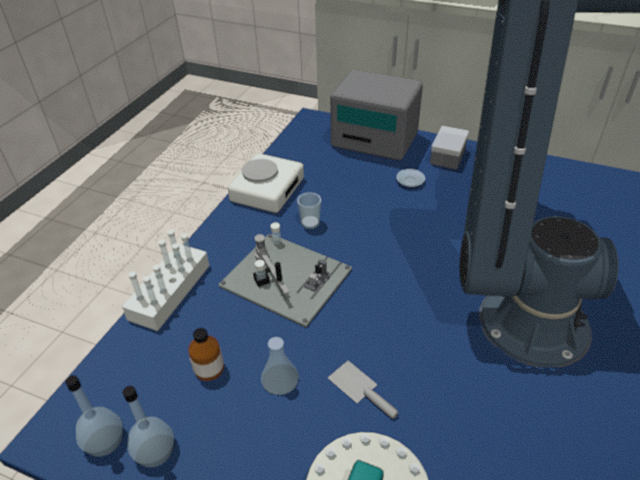

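```bash
python3 - <<'E'
import cv2
a=cv2.imread("pics/top0.png")[130:330,170:400];cv2.imwrite("pics/topc.png",cv2.resize(a,None,fx=3,fy=3,interpolation=2))
a=cv2.imread("pics/side0.png")[200:360,200:400];cv2.imwrite("pics/sidec.png",cv2.resize(a,None,fx=3.5,fy=3.5,interpolation=2))
E
```

```text
(no output)
```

View pics/topc.png

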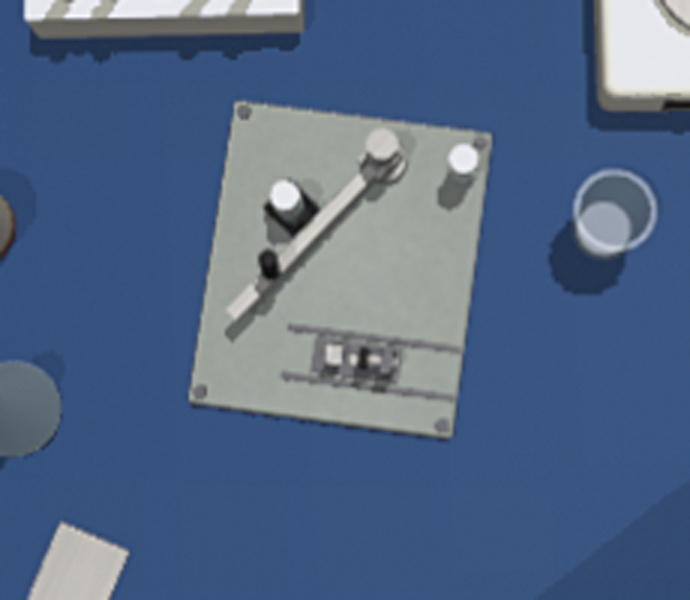

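View pics/sidec.png

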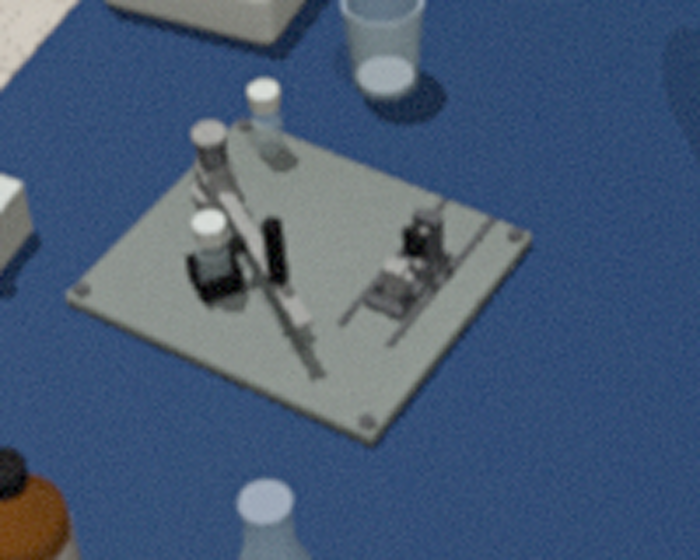

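```bash
cat >> h.py <<'E'
E
python3 - <<'E'
from h import *
C=np.array([(235,101),(491,133),(452,437),(190,403)])/3+[170,130]
T=np.array([(140,140),(140,-90),(-130,-90),(-130,140)])/1000
# refine: segment plate
im=cv2.imread("pics/top0.png")
r=bot.silhouettes("top","tapper")
W=np.array([onz("top",c,.012)[:2] for c in C])
def fit(T,W):
    a=T-T.mean(0);b=W-W.mean(0);th=np.arctan2((a[:,0]*b[:,1]-a[:,1]*b[:,0]).sum(),(a*b).sum())
    R=np.array([[np.cos(th),-np.sin(th)],[np.sin(th),np.cos(th)]]);t=W.mean(0)-R@T.mean(0)
    return th,R,t,W-(T@R.T+t)
th,R,t,res=fit(T,W);print("hand",th,t,res*1000)
for x in r[:2]:
    m=x["region"].astype(np.uint8);print(x["conf"],m.sum())
    q,_=cv2.findContours(m,0,2);q=max(q,key=cv2.contourArea)
    ap=cv2.minAreaRect(q);bx=cv2.boxPoints(ap);print((bx-[170,130])*3)
    hull=cv2.convexHull(q)
    und=np.array([onz("top",p[0],.012)[:2] for p in q.astype(float)])
    rc=cv2.minAreaRect((und*1000).astype(np.float32));print(rc)
for c,zs in [("top",None),("side",None)]:
    for tname,z in [("tapper",0),("pivot",.036),("handle",.084),("slot",.012),("vial",.012),("spare_vial",.012),("flask",0),("beaker",0)]:
        o=bot.place_of(c,tname)
        for u in o[:2]:
            w=onz(c,u["point"],z);print(c,tname,round(u["conf"],2),np.round(w*1000),"tapper:",np.round(R.T@(w[:2]-t)*1000,1))
E
```

```text
hand -0.13933457896647944 [0.60802748 0.06284135] [[-0.59912184 -1.02741913]
 [-0.72434039  1.3035456 ]
 [ 0.97948722  1.27346921]
 [ 0.34397501 -1.54959568]]
0.83 8440
[[186.29818726 400.81347656]
 [227.99386597  95.04464722]
 [493.19869995 131.20889282]
 [451.50302124 436.97772217]]
((618.16455078125, 87.81858825683594), (232.40301513671875, 270.28955078125), 82.08010864257812)
top tapper 0.62 [603.  58.   0.] tapper: [-4.5 -5.2]
top pivot 0.75 [715.  54.  36.] tapper: [107.5   6.2]
top handle 0.86 [612. 144.  84.] tapper: [-7.8 80.8]
top slot 0.82 [529.  78.  12.] tapper: [-80.3   4.4]
top vial 0.57 [674. 128.  12.] tapper: [55.9 73.2]
top spare_vial 0.49 [705. -29.  12.] tapper: [108.6 -77.1]
top spare_vial 0.26 [614. 144.  12.] tapper: [-5.7 80.8]
top flask 0.63 [504. 376.   0.] tapper: [-146.5  296.1]
top beaker 0.92 [ 646. -139.    0.] tapper: [  65.8 -194.1]
side pivot 0.91 [703.  49.  36.] tapper: [95.5 -0.7]
side handle 0.57 [614. 132.  84.] tapper: [-3.3 69.2]
side handle 0.25 [578. 143.  84.] tapper: [-41.   75.6]
side slot 0.76 [546.  69.  12.] tapper: [-62.7  -2.5]
side vial 0.71 [665. 125.  12.] tapper: [47.4 69.9]
side spare_vial 0.59 [691. -13.  12.] tapper: [ 92.9 -63.2]
side flask 0.58 [499. 374.   0.] tapper: [-150.6  292.6]
side beaker 0.93 [ 645. -126.    0.] tapper: [  63.2 -181.6]
```

```bash
cat >> h.py <<'E'
TH=-0.1385; TT=np.array([.609,.0633])
RR=np.array([[np.cos(TH),-np.sin(TH),0],[np.sin(TH),np.cos(TH),0],[0,0,1]])
def w(p): return RR@np.array(p,float)+[TT[0],TT[1],0]
def arm(s,str_=0,r=.137,h=.035):
    # point on handle axis
    a=.092-str_; phi=np.pi-.6+s
    rad=r+0; 
    # handle point in up pose at radius .137, z .084 ; bar-frame coords
    a0=.092; x=.137*np.cos(a0)+.048*np.sin(a0); zz=-.137*np.sin(a0)+.048*np.cos(a0)
    zz+=h-.035
    R_=x*np.cos(a)-zz*np.sin(a); Z=x*np.sin(a)+zz*np.cos(a)
    return w([.1+R_*np.cos(phi),R_*np.sin(phi),.036+Z])
E
python3 - <<'E'
from h import *
for c in ["top","side"]:
    im=cv2.imread(f"pics/{c}0.png")
    o,sz=((170,130),(230,200)) if c=="top" else ((200,200),(200,160))
    f=3.4
    a=cv2.resize(im[o[1]:o[1]+sz[1],o[0]:o[0]+sz[0]],None,fx=f,fy=f,interpolation=2)
    def dot(P,col):
        p=(proj(c,P)-o+.5)*f;cv2.circle(a,tuple(int(v) for v in p),3,col,-1)
    for h in (-.0,.035,.058): dot(arm(0,0,h=h),(0,0,255))
    dot(w([.1,0,.036]),(0,255,0))
    for q in [(140,140),(140,-90),(-130,-90),(-130,140)]: dot(w([q[0]/1000,q[1]/1000,.012]),(255,0,255))
    for s in (.45,.73): dot(arm(s),(0,255,255))
    cv2.imwrite(f"pics/{c}ov.png",a)
E
```

```text
(no output)
```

View pics/topov.png

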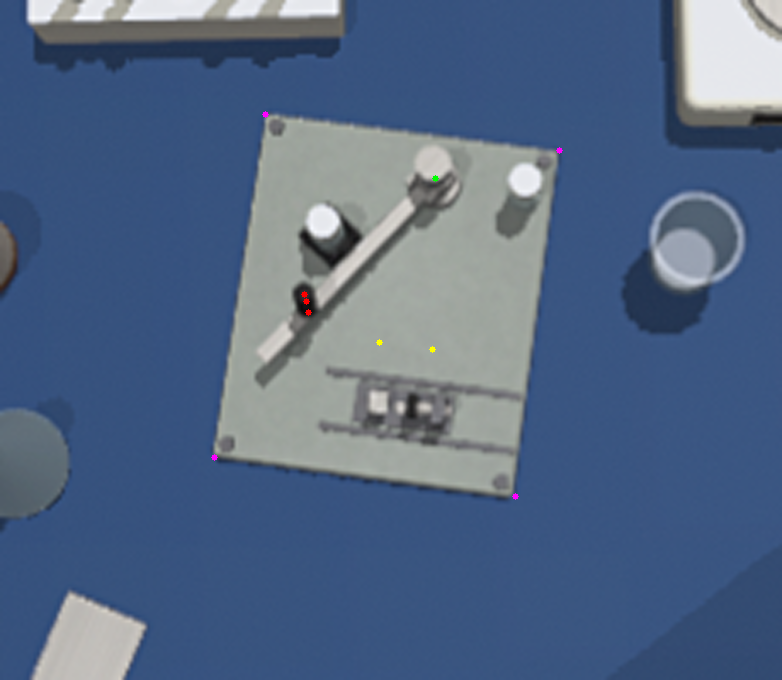

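View pics/sideov.png

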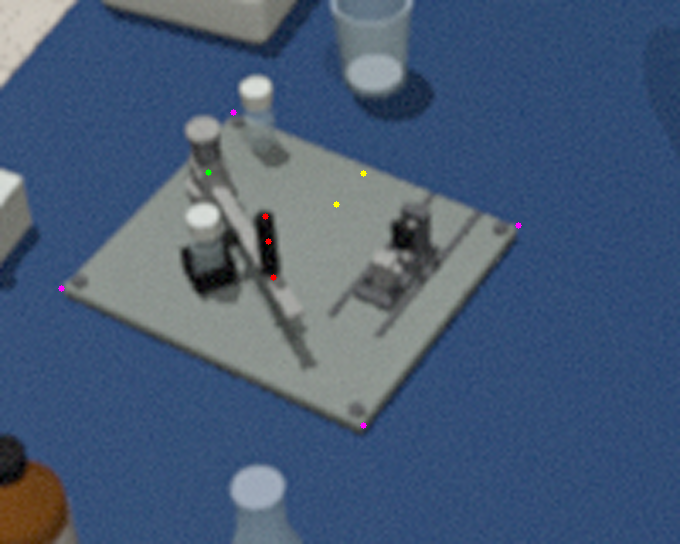

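```bash
cat >> h.py <<'E'
from scipy.spatial.transform import Rotation as Ro
def toolR(s):
    a=np.pi-.6+s+TH; x=np.array([np.cos(a),np.sin(a),0]);z=np.array([0,0,-1.]);return np.column_stack([x,np.cross(z,x),z])
def go(P,Rt):
    st=bot.get_state();R0=st["eef_rot"];d=R0.T@(np.array(P)-st["position"]);rv=Ro.from_matrix(R0.T@Rt).as_rotvec()
    print("shift mm",np.round(d*1000,1),"rotvec",np.round(rv,4)); return d,rv
def stt():
    st=bot.get_state();R0=st["eef_rot"];print(round(st["time"],2),np.round(st["position"]*1000,1),"F tool",np.round(R0.T@st["wrist_force"],2),"grip",round(st["grip_width"],3),"j",np.round(st["joints"],2));return st
E
python3 - <<'E'
from h import *
print(arm(0),arm(.6),arm(.6,.15)); P=arm(0)+[0,0,.115]
go(P,toolR(0))
hk=onz("top",(378/3.4+170,402/3.4+130),.058);bf=onz("top",(412/3.4+170,405/3.4+130),.05)
for q in (hk,bf): 
    l=(RR.T@(q-[TT[0],TT[1],0]))*1000; v=l-[100,0,0]; print(l,"s",np.arctan2(v[1],v[0])-np.pi+.6,np.hypot(v[0],v[1]))
E
```

```text
[0.60673377 0.14171982 0.084     ] [0.5723543  0.06840813 0.084     ] [0.56677359 0.06918604 0.06298799]
shift mm [ 621.7 -483.7   32.3] rotvec [-0.0000e+00 -1.0000e-04 -2.1073e+00]
[-77.09648704  16.92161771  58.        ] s 0.5047389309792959 177.9030827933169
[-75.40175162  -7.48434517  50.        ] s -5.640541446473046 175.56135649790482
```

Call:
{"name": "apply_moves", "arguments": {"targets": [0.031,-0.024,0.0,0,0,-0.105,0,0.062,-0.048,0.0,0,0,-0.21,0,0.093,-0.072,0.0,0,0,-0.315,0,0.124,-0.097,0.0,0,0,-0.42,0,0.155,-0.121,0.0,0,0,-0.525,0], "newtons": 40}}

```text
time: 1.87
position: [0.2665, -0.3397, 0.2314]
eef_rot: [[0.678, 0.735, 0.0], [0.735, -0.678, -0.0], [0.0, 0.0, -1.0]]
wrist_force: [2.1, -1.2, -0.9]
grip_width: 1.002
```

```bash
python3 - <<'E'
from h import *
stt();go(arm(0)+[0,0,.115],toolR(0))
E
```

```text
1.87 [ 266.5 -339.7  231.4] F tool [0.55 2.29 0.92] grip 1.002 j [-0.91  0.08 -0.21  1.28  0.    1.41]
shift mm [584.5 -76.6  32.4] rotvec [ 2.0000e-04  1.0000e-04 -1.5779e+00]
```

Call:
{"name": "apply_moves", "arguments": {"targets": [0.039,-0.005,0.0,0,0,-0.105,0,0.078,-0.01,0.0,0,0,-0.21,0,0.117,-0.015,0.0,0,0,-0.315,0,0.156,-0.02,0.0,0,0,-0.42,0,0.195,-0.025,0.0,0,0,-0.525,0]}}

```text
time: 2.28
position: [0.3814, -0.1798, 0.2316]
eef_rot: [[0.218, 0.976, 0.001], [0.976, -0.218, -0.0], [-0.0, 0.001, -1.0]]
wrist_force: [0.4, -0.9, -0.0]
grip_width: 0.999
```

```bash
python3 - <<'E'
from h import *
stt();go(arm(0)+[0,0,.115],toolR(0))
E
```

```text
2.28 [ 381.4 -179.8  231.6] F tool [-0.82  0.56  0.  ] grip 0.999 j [-0.44  0.06 -0.23  1.28  0.    1.35]
shift mm [362.9 149.7  32.7] rotvec [ 6.0000e-04  5.0000e-04 -1.0523e+00]
```

Call:
{"name": "apply_moves", "arguments": {"targets": [0.036,0.015,0.0,0,0,-0.105,0,0.072,0.03,0.0,0,0,-0.21,0,0.108,0.045,0.0,0,0,-0.315,0,0.144,0.06,0.0,0,0,-0.42,0,0.18,0.075,0.0,0,0,-0.525,0]}}

```text
time: 2.7
position: [0.4948, -0.0208, 0.2315]
eef_rot: [[-0.301, 0.954, 0.001], [0.954, 0.301, -0.0], [-0.0, 0.0, -1.0]]
wrist_force: [0.1, -1.1, 0.1]
grip_width: 1.004
```

```bash
python3 - <<'E'
from h import *
stt();go(arm(0)+[0,0,.115],toolR(0))
E
```

```text
2.7 [494.8 -20.8 231.5] F tool [-1.06 -0.19 -0.11] grip 1.004 j [-0.04  0.19 -0.08  1.3   0.    1.22]
shift mm [121.3 155.7  32.5] rotvec [ 4.000e-04  3.000e-04 -5.268e-01]
```

Call:
{"name": "apply_moves", "arguments": {"targets": [0.024,0.031,0.0,0,0,-0.105,110,0.048,0.062,0.0,0,0,-0.21,110,0.073,0.093,0.0,0,0,-0.315,110,0.097,0.124,0.0,0,0,-0.42,110,0.121,0.156,0.0,0,0,-0.527,110]}}

```text
time: 3.12
position: [0.6079, 0.1408, 0.2313]
eef_rot: [[-0.74, 0.673, 0.0], [0.673, 0.74, 0.0], [-0.0, 0.0, -1.0]]
wrist_force: [0.7, -0.9, -0.4]
grip_width: 0.572
```

```bash
python3 - <<'E'
from h import *
for c in ["top","side"]:
    im,d=bot.get_image(c);cv2.imwrite(f"pics/{c}1.png",cv2.resize(im[100:340,160:420,::-1],None,fx=2.4,fy=2.4,interpolation=2))
stt();go(arm(0)-[0,0,.019],toolR(0))
E
```

```text
3.22 [609.6 143.4 229.6] F tool [ 0.01 -0.51 -0.2 ] grip 0.572 j [0.23 0.42 0.24 1.4  0.   0.97]
shift mm [  0.9  -3.3 164.6] rotvec [ 0.0006 -0.0009  0.0029]
```

View pics/top1.png

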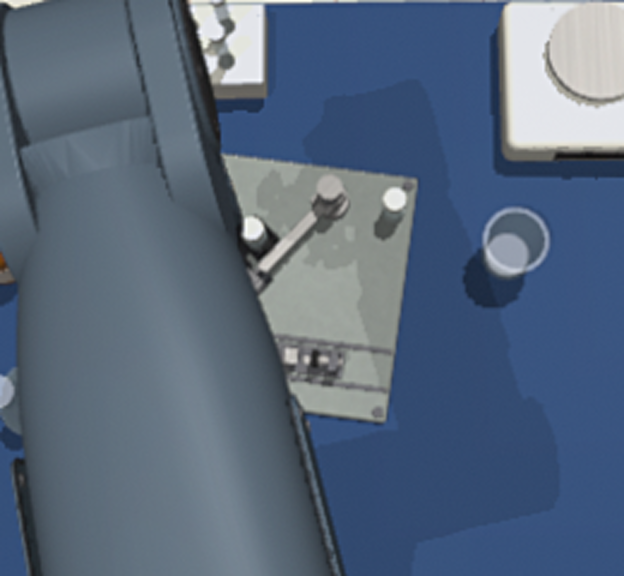

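View pics/side1.png

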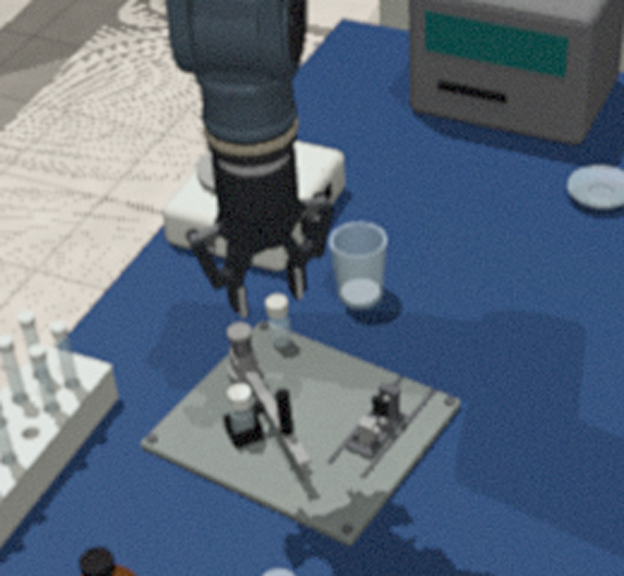

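Call:
{"name": "apply_moves", "arguments": {"targets": [0,0,0.025,0,0,0,110,0,0,0.05,0,0,0,110,0,0,0.075,0,0,0,110,0,0,0.1,0,0,0,110,0,0,0.1,0,0,0,110]}}

```text
time: 3.63
position: [0.6043, 0.138, 0.1266]
eef_rot: [[-0.735, 0.678, -0.007], [0.678, 0.735, -0.002], [0.004, -0.006, -1.0]]
wrist_force: [-0.8, 0.9, -0.5]
grip_width: 0.569
```

```bash
python3 - <<'E'
from h import *
im,d=bot.get_image("side");cv2.imwrite(f"pics/side2.png",cv2.resize(im[150:340,200:400,::-1],None,fx=3,fy=3,interpolation=2))
stt();go(arm(0)-[0,0,.019],toolR(0))
E
```

```text
3.68 [605.4 138.2 129.3] F tool [-0.15 -0.26 -0.41] grip 0.567 j [0.22 0.45 0.04 1.17 0.   0.97]
shift mm [ 1.2  3.8 64.3] rotvec [-0.0041 -0.0029 -0.0059]
```

View pics/side2.png

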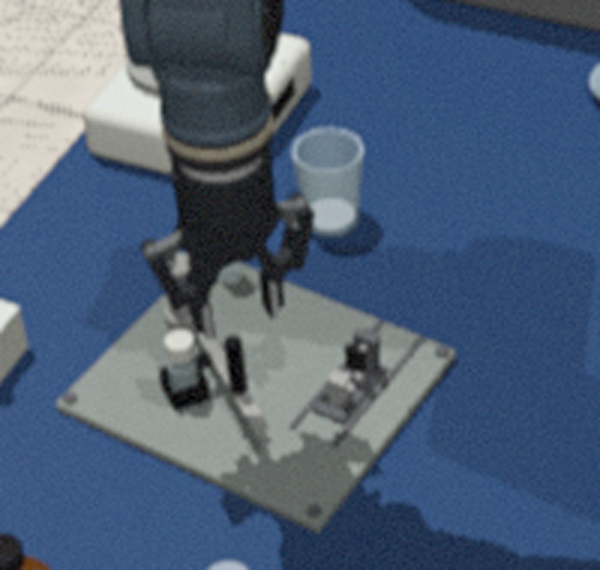

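Call:
{"name": "apply_moves", "arguments": {"targets": [0,0.001,0.01,0,0,0,110,0,0.001,0.02,0,0,0,110,0,0.001,0.03,0,0,0,110,0,0.001,0.04,0,0,0,110,0,0.001,0.04,0,0,0,110]}}

```text
time: 4.1
position: [0.6068, 0.1394, 0.0893]
eef_rot: [[-0.736, 0.677, -0.003], [0.677, 0.736, -0.0], [0.002, -0.002, -1.0]]
wrist_force: [-0.3, 0.4, -0.3]
grip_width: 0.568
```

```bash
python3 - <<'E'
from h import *
im,d=bot.get_image("side");cv2.imwrite(f"pics/side3.png",cv2.resize(im[200:320,220:360,::-1],None,fx=4.5,fy=4.5,interpolation=2))
bot.get_image("side")
stt();go(arm(0)-[0,0,.019],toolR(0))
E
```

```text
4.2 [607.6 139.6  91. ] F tool [-0.03  0.75 -0.8 ] grip 0.571 j [ 0.23  0.48 -0.02  1.08  0.    0.97]
shift mm [ 2.1  1.  26. ] rotvec [-0.0006 -0.0006 -0.0053]
```

View pics/side3.png

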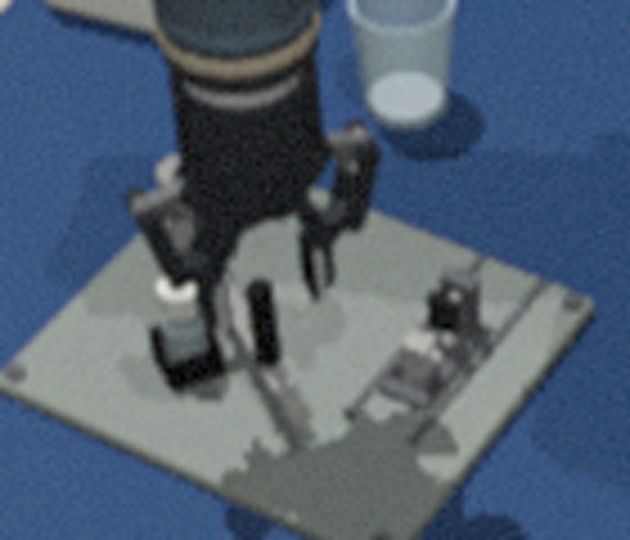

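```bash
python3 - <<'E'
from h import *
P=bot.get_state()["position"]
f=lambda Q:np.round((proj("side",Q)-[220,200]+.5)*4.5)
print("tcp",f(P),"handle top",f(arm(0,h=.058)),"mid",f(arm(0)),"base",f(arm(0,h=.005)))
E
```

```text
tcp [265. 307.] handle top [261. 287.] mid [265. 319.] base [271. 360.]
```

Call:
{"name": "apply_moves", "arguments": {"targets": [0.001,0.0005,0.008,0,0,0,110,0.002,0.001,0.016,0,0,0,110,0.002,0.001,0.022,0,0,0,110,0.002,0.001,0.024,0,0,0,110,0.002,0.001,0.024,0,0,0,110]}}

```text
time: 4.62
position: [0.6065, 0.1417, 0.0664]
eef_rot: [[-0.736, 0.677, -0.001], [0.677, 0.736, -0.0], [0.001, -0.001, -1.0]]
wrist_force: [0.6, 0.4, 0.2]
grip_width: 0.569
```

Call:
{"name": "apply_moves", "arguments": {"targets": [0,0,0,0,0,0,150,0,0,0,0,0,0,190,0,0,0,0,0,0,255,0,0,0,0,0,0,255,0,0,0,0,0,0,255], "newtons": 30}}

```text
time: 5.03
position: [0.6077, 0.1422, 0.0678]
eef_rot: [[-0.736, 0.677, 0.001], [0.677, 0.736, 0.001], [-0.0, 0.002, -1.0]]
wrist_force: [2.0, 2.7, 0.9]
grip_width: 0.176
```

```bash
python3 - <<'E'
from h import *
im,d=bot.get_image("side");cv2.imwrite(f"pics/side4.png",cv2.resize(im[200:320,220:360,::-1],None,fx=4.5,fy=4.5,interpolation=2))
stt();go(arm(0)-[0,0,.019],toolR(0))
E
```

```text
5.08 [607.7 142.2  67.8] F tool [ 0.38  2.93 -0.34] grip 0.182 j [ 0.23  0.5  -0.05  1.02  0.    0.97]
shift mm [ 0.4 -1.   2.8] rotvec [ 0.0015  0.0003 -0.005 ]
```

View pics/side4.png

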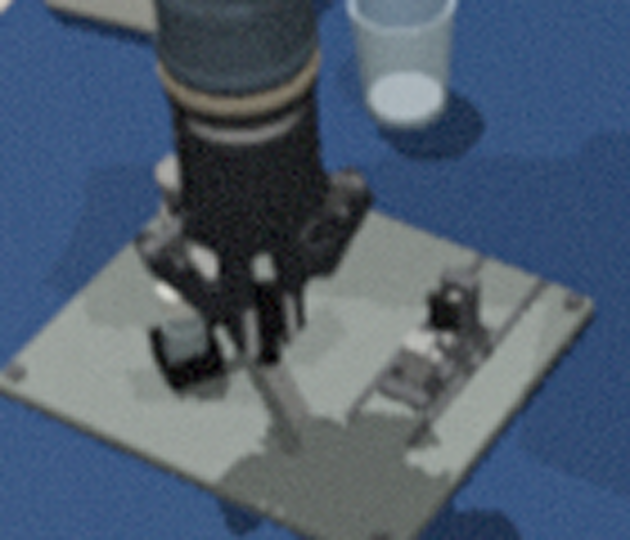

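Call:
{"name": "apply_moves", "arguments": {"targets": [-0.0001,-0.0055,0,0,0,-0.04,255,-0.0004,-0.0109,0,0,0,-0.08,255,-0.001,-0.0164,0,0,0,-0.12,255,-0.0017,-0.0218,0,0,0,-0.16,255,-0.0027,-0.0272,0,0,0,-0.2,255]}}

```text
time: 5.5
position: [0.5911, 0.1202, 0.0677]
eef_rot: [[-0.857, 0.515, 0.001], [0.515, 0.857, 0.001], [-0.001, 0.002, -1.0]]
wrist_force: [2.1, 3.6, 0.3]
grip_width: 0.178
```

```bash
cat >> h.py <<'E'
PV=w([.1,0,.036])
def rs():
    st=stt();d=st["position"]-PV;x=st["eef_rot"][:,0];print("r",round(np.hypot(d[0],d[1])*1000,1),"s",round((np.arctan2(d[1],d[0])-TH-np.pi+.6+np.pi)%(2*np.pi)-np.pi,4),"yaw s",round(np.arctan2(x[1],x[0])-TH-np.pi+.6,4))
E
python3 - <<'E'
from h import *
rs()
E
```

```text
5.5 [591.1 120.2  67.7] F tool [ 0.05  4.15 -0.3 ] grip 0.178 j [ 0.2   0.46 -0.11  1.    0.    0.74]
r 136.6 s 0.1945 yaw s 0.1969
```

Call:
{"name": "apply_moves", "arguments": {"targets": [-0.0001,-0.0049,0,0,0,-0.036,255,-0.0004,-0.0098,0,0,0,-0.072,255,-0.0008,-0.0148,0,0,0,-0.108,255,-0.0014,-0.0196,0,0,0,-0.144,255,-0.0022,-0.0245,0,0,0,-0.18,255]}}

```text
time: 5.92
position: [0.5803, 0.0983, 0.0677]
eef_rot: [[-0.935, 0.354, 0.001], [0.354, 0.935, 0.002], [-0.001, 0.002, -1.0]]
wrist_force: [1.5, 5.3, 0.8]
grip_width: 0.176
```

```bash
python3 - <<'E'
from h import *
im,d=bot.get_image("side");cv2.imwrite(f"pics/side5.png",cv2.resize(im[200:320,240:380,::-1],None,fx=5,fy=5,interpolation=2))
im,d=bot.get_image("top");cv2.imwrite(f"pics/top5.png",cv2.resize(im[150:290,220:360,::-1],None,fx=4,fy=4,interpolation=2))
rs()
E
```

```text
6.02 [580.2  98.1  67.7] F tool [ 0.15  7.14 -0.52] grip 0.179 j [ 0.17  0.44 -0.15  0.98  0.    0.53]
r 136.8 s 0.3754 yaw s 0.3752
```

View pics/side5.png

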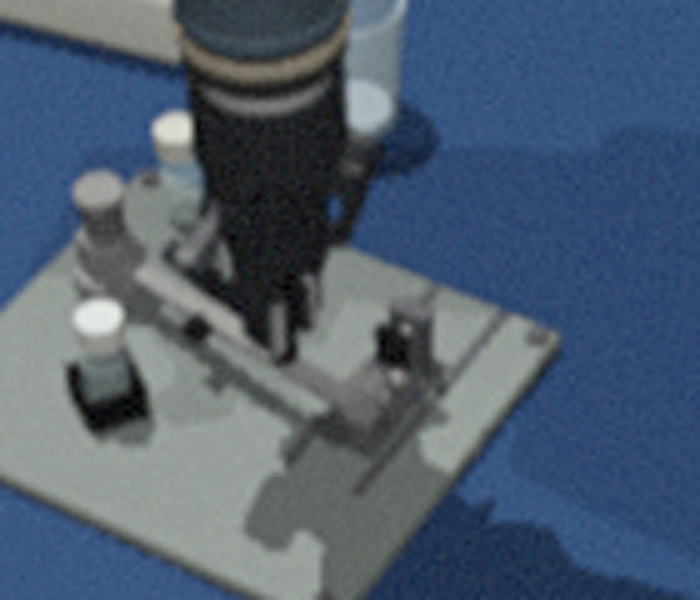

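View pics/top5.png

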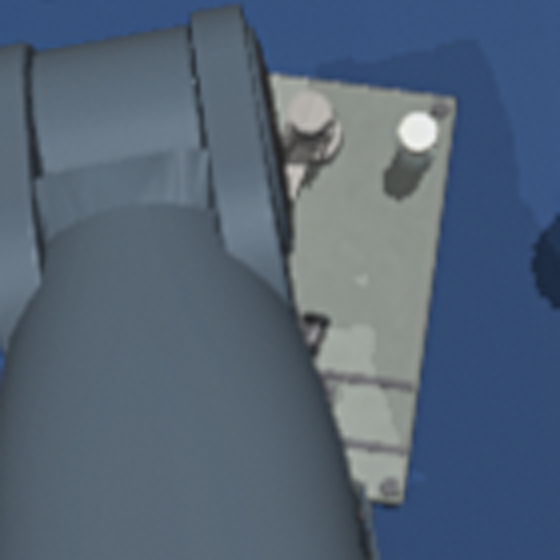

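Call:
{"name": "apply_moves", "arguments": {"targets": [0,-0.0022,0,0,0,-0.016,255,-0.0001,-0.0044,0,0,0,-0.032,255,-0.0002,-0.0066,0,0,0,-0.048,255,-0.0003,-0.0088,0,0,0,-0.064,255,-0.0004,-0.011,0,0,0,-0.08,255]}}

```text
time: 6.43
position: [0.5768, 0.0882, 0.0676]
eef_rot: [[-0.96, 0.28, 0.001], [0.28, 0.96, 0.002], [-0.0, 0.002, -1.0]]
wrist_force: [1.7, 5.2, 0.1]
grip_width: 0.173
```

```bash
python3 - <<'E'
from h import *
im,d=bot.get_image("side");cv2.imwrite(f"pics/side6.png",cv2.resize(im[220:310,260:380,::-1],None,fx=6,fy=6,interpolation=2))
rs()
E
```

```text
6.48 [576.7  87.9  67.7] F tool [-0.03  6.96 -0.91] grip 0.172 j [ 0.15  0.43 -0.16  0.98  0.    0.43]
r 136.9 s 0.4539 yaw s 0.4557
```

View pics/side6.png

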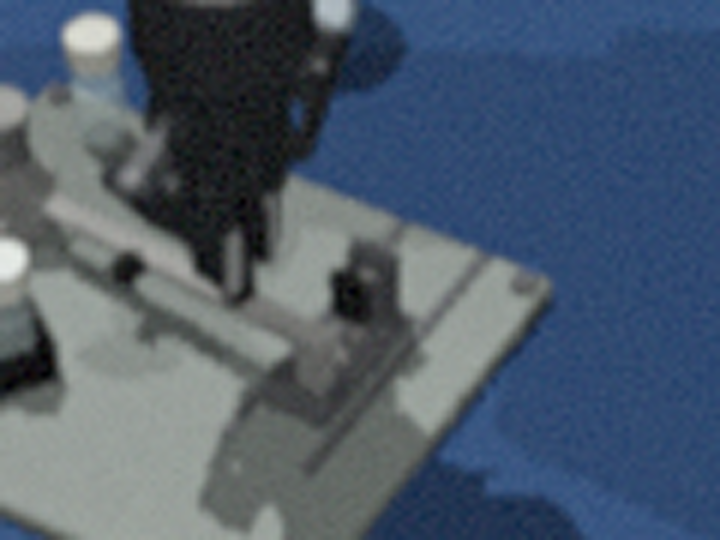

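Call:
{"name": "apply_moves", "arguments": {"targets": [0,-0.0015,0,0,0,-0.011,255,0,-0.003,0,0,0,-0.022,255,-0.0001,-0.0045,0,0,0,-0.033,255,-0.0001,-0.006,0,0,0,-0.044,255,-0.0001,-0.006,0,0,0,-0.044,255]}}

```text
time: 6.9
position: [0.5752, 0.0824, 0.0676]
eef_rot: [[-0.971, 0.238, 0.001], [0.238, 0.971, 0.002], [-0.0, 0.002, -1.0]]
wrist_force: [1.6, 5.7, 1.4]
grip_width: 0.178
```

Call:
{"name": "apply_moves", "arguments": {"targets": [0,-0.0005,0,0,0,-0.0037,255,0,-0.001,0,0,0,-0.0073,255,0,-0.0015,0,0,0,-0.011,255,0,-0.002,0,0,0,-0.0146,255,0,-0.002,0,0,0,-0.0146,255]}}

```text
time: 7.32
position: [0.5747, 0.0806, 0.0676]
eef_rot: [[-0.975, 0.224, 0.001], [0.224, 0.975, 0.002], [-0.0, 0.002, -1.0]]
wrist_force: [1.5, 6.9, 1.0]
grip_width: 0.173
```

```bash
python3 - <<'E'
from h import *
im,d=bot.get_image("side");cv2.imwrite(f"pics/side7.png",cv2.resize(im[220:310,260:380,::-1],None,fx=6,fy=6,interpolation=2))
rs()
E
```

```text
7.37 [574.7  80.7  67.6] F tool [-0.52  6.17 -0.57] grip 0.18 j [ 0.14  0.43 -0.17  0.97  0.    0.36]
r 136.9 s 0.5089 yaw s 0.5124
```

View pics/side7.png

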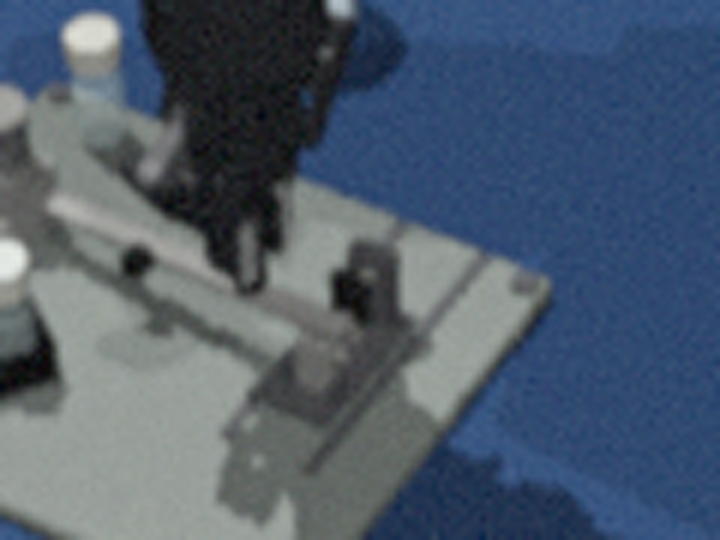

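Call:
{"name": "apply_moves", "arguments": {"targets": [0,-0.0005,0,0,0,-0.0037,255,0,-0.001,0,0,0,-0.0073,255,0,-0.0015,0,0,0,-0.011,255,0,-0.002,0,0,0,-0.0146,255,0,-0.002,0,0,0,-0.0146,255]}}

```text
time: 7.78
position: [0.5742, 0.0787, 0.0676]
eef_rot: [[-0.978, 0.21, 0.001], [0.21, 0.978, 0.002], [-0.0, 0.002, -1.0]]
wrist_force: [0.7, 5.2, 0.8]
grip_width: 0.182
```

```bash
python3 - <<'E'
from h import *
rs()
E
```

```text
7.78 [574.2  78.7  67.6] F tool [ 0.43  5.26 -0.76] grip 0.182 j [ 0.14  0.43 -0.17  0.97  0.    0.35]
r 136.9 s 0.5238 yaw s 0.5272
```

Call:
{"name": "apply_moves", "arguments": {"targets": [0,-0.0005,0,0,0,-0.0037,255,0,-0.001,0,0,0,-0.0073,255,0,-0.0015,0,0,0,-0.011,255,0,-0.0015,0,0,0,-0.011,255,0,-0.0015,0,0,0,-0.011,255]}}

```text
time: 8.2
position: [0.5739, 0.0773, 0.0676]
eef_rot: [[-0.98, 0.199, 0.001], [0.199, 0.98, 0.002], [-0.0, 0.002, -1.0]]
wrist_force: [1.3, 6.1, 0.1]
grip_width: 0.179
```

```bash
python3 - <<'E'
from h import *
rs()
im,d=bot.get_image("side");cv2.imwrite(f"pics/side8.png",cv2.resize(im[220:310,260:380,::-1],None,fx=6,fy=6,interpolation=2));rs()
E
```

```text
8.2 [573.9  77.3  67.6] F tool [-0.07  6.26 -0.1 ] grip 0.179 j [ 0.13  0.43 -0.17  0.97  0.    0.33]
r 136.9 s 0.5343 yaw s 0.538
8.25 [574.   77.3  67.7] F tool [-0.5   6.68 -0.74] grip 0.178 j [ 0.13  0.43 -0.17  0.97  0.    0.33]
r 136.9 s 0.5341 yaw s 0.538
```

View pics/side8.png

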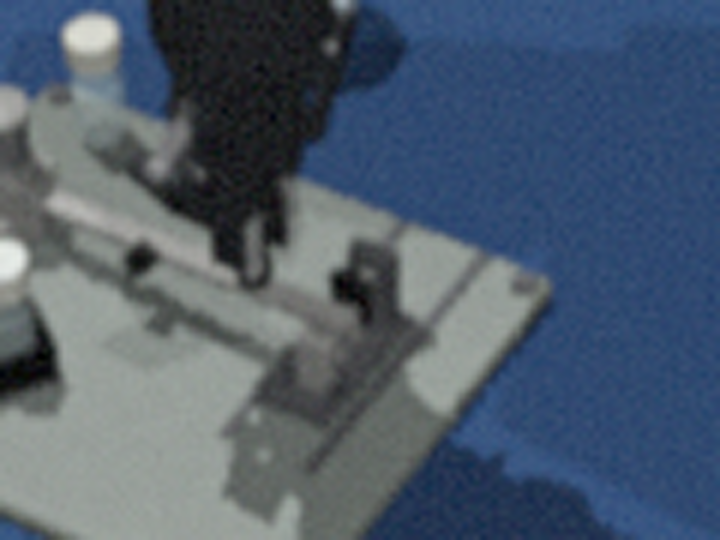

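Still about 8 mm visible to the buffer; keep feeling forward.

Call:
{"name": "apply_moves", "arguments": {"targets": [0,-0.0005,0,0,0,-0.0037,255,0,-0.001,0,0,0,-0.0073,255,0,-0.0015,0,0,0,-0.011,255,0,-0.002,0,0,0,-0.0146,255,0,-0.002,0,0,0,-0.0146,255]}}

```text
time: 8.67
position: [0.5736, 0.0753, 0.0676]
eef_rot: [[-0.983, 0.185, 0.001], [0.185, 0.983, 0.002], [-0.0, 0.002, -1.0]]
wrist_force: [1.3, 7.1, 0.8]
grip_width: 0.174
```

```bash
python3 - <<'E'
from h import *
rs()
E
```

```text
8.67 [573.6  75.3  67.6] F tool [ 0.04  7.2  -0.76] grip 0.174 j [ 0.13  0.43 -0.17  0.97  0.    0.32]
r 136.9 s 0.549 yaw s 0.5529
```

Call:
{"name": "apply_moves", "arguments": {"targets": [0,-0.0005,0,0,0,-0.0037,255,0,-0.001,0,0,0,-0.0073,255,0,-0.0015,0,0,0,-0.011,255,0,-0.0015,0,0,0,-0.011,255,0,-0.0015,0,0,0,-0.011,255]}}

```text
time: 9.08
position: [0.5733, 0.0739, 0.0676]
eef_rot: [[-0.985, 0.174, 0.001], [0.174, 0.985, 0.002], [-0.0, 0.002, -1.0]]
wrist_force: [0.4, 7.0, 1.3]
grip_width: 0.178
```

```bash
python3 - <<'E'
from h import *
rs()
im,d=bot.get_image("side");cv2.imwrite(f"pics/side9.png",cv2.resize(im[220:310,260:380,::-1],None,fx=6,fy=6,interpolation=2));rs()
E
```

```text
9.08 [573.3  73.9  67.6] F tool [ 0.85  6.94 -1.24] grip 0.178 j [ 0.13  0.43 -0.17  0.97  0.    0.3 ]
r 137.0 s 0.5594 yaw s 0.5637
9.13 [573.2  73.9  67.6] F tool [-0.08  6.76 -0.84] grip 0.179 j [ 0.13  0.43 -0.17  0.97  0.    0.3 ]
r 137.0 s 0.5596 yaw s 0.5636
```

View pics/side9.png

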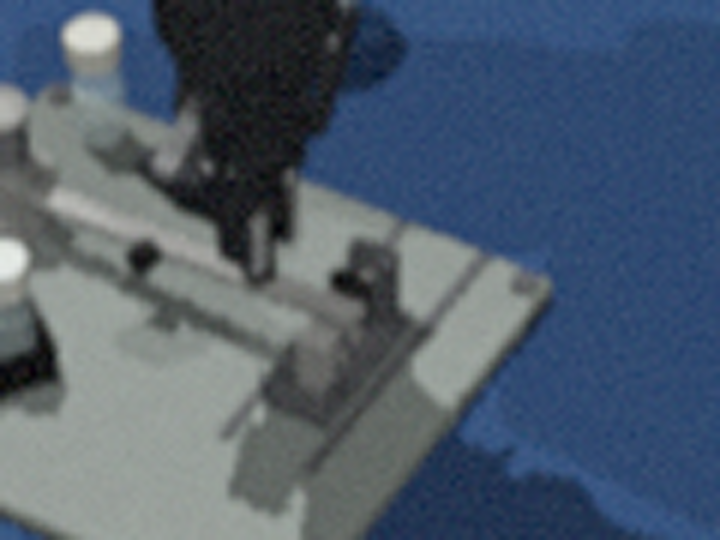

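Call:
{"name": "apply_moves", "arguments": {"targets": [0,-0.0005,0,0,0,-0.0037,255,0,-0.001,0,0,0,-0.0073,255,0,-0.0015,0,0,0,-0.011,255,0,-0.0015,0,0,0,-0.011,255,0,-0.0015,0,0,0,-0.011,255]}}

```text
time: 9.55
position: [0.573, 0.0724, 0.0676]
eef_rot: [[-0.987, 0.163, 0.001], [0.163, 0.987, 0.002], [-0.0, 0.002, -1.0]]
wrist_force: [2.3, 6.6, 0.8]
grip_width: 0.179
```

```bash
python3 - <<'E'
from h import *
rs()
E
```

```text
9.55 [573.   72.4  67.6] F tool [-1.24  6.87 -0.78] grip 0.179 j [ 0.12  0.43 -0.18  0.97  0.    0.29]
r 137.0 s 0.5703 yaw s 0.5747
```

Call:
{"name": "apply_moves", "arguments": {"targets": [0,-0.0005,0,0,0,-0.0037,255,0,-0.001,0,0,0,-0.0073,255,0,-0.0015,0,0,0,-0.011,255,0,-0.0015,0,0,0,-0.011,255,0,-0.0015,0,0,0,-0.011,255]}}

```text
time: 9.97
position: [0.5727, 0.0709, 0.0676]
eef_rot: [[-0.988, 0.152, 0.001], [0.152, 0.988, 0.002], [-0.0, 0.002, -1.0]]
wrist_force: [2.2, 5.7, 0.7]
grip_width: 0.177
```

```bash
python3 - <<'E'
from h import *
rs()
im,d=bot.get_image("side");cv2.imwrite(f"pics/side10.png",cv2.resize(im[220:310,260:380,::-1],None,fx=6,fy=6,interpolation=2));rs()
E
```

```text
9.97 [572.7  70.9  67.6] F tool [-1.34  5.94 -0.67] grip 0.177 j [ 0.12  0.42 -0.18  0.97  0.    0.28]
r 137.0 s 0.5814 yaw s 0.5857
10.02 [572.7  70.9  67.6] F tool [-0.38  6.72 -0.3 ] grip 0.183 j [ 0.12  0.42 -0.18  0.97  0.    0.28]
r 137.0 s 0.5813 yaw s 0.5857
```

View pics/side10.png

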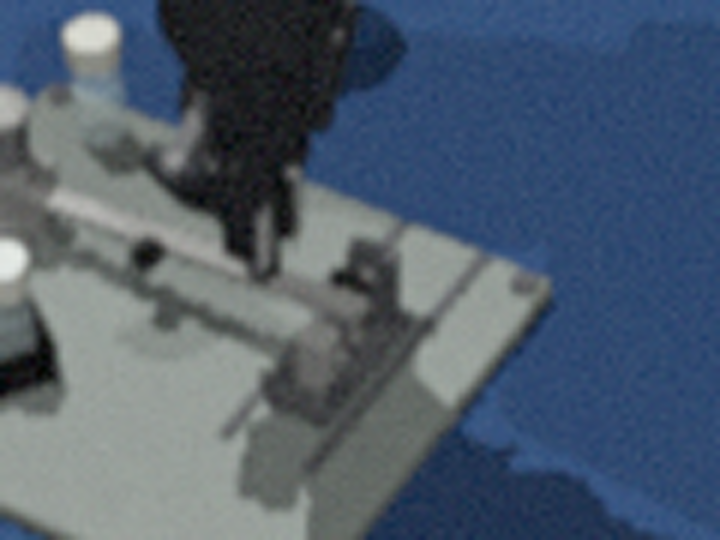

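Nearly at the buffer; 1.5 mm steps more.

Call:
{"name": "apply_moves", "arguments": {"targets": [0,-0.0005,0,0,0,-0.0037,255,0,-0.001,0,0,0,-0.0073,255,0,-0.0015,0,0,0,-0.011,255,0,-0.0015,0,0,0,-0.011,255,0,-0.0015,0,0,0,-0.011,255]}}

```text
time: 10.43
position: [0.5725, 0.0695, 0.0676]
eef_rot: [[-0.99, 0.141, 0.001], [0.141, 0.99, 0.002], [-0.0, 0.002, -1.0]]
wrist_force: [1.4, 7.3, 0.7]
grip_width: 0.181
```

```bash
python3 - <<'E'
from h import *
rs()
im,d=bot.get_image("side");rs()
E
```

```text
10.43 [572.5  69.5  67.6] F tool [-0.32  7.45 -0.66] grip 0.181 j [ 0.12  0.42 -0.18  0.97  0.    0.26]
r 137.0 s 0.5917 yaw s 0.5967
10.48 [572.5  69.5  67.6] F tool [-0.81  6.87  0.21] grip 0.18 j [ 0.12  0.42 -0.18  0.97  0.    0.26]
r 137.0 s 0.5916 yaw s 0.5967
```

Call:
{"name": "apply_moves", "arguments": {"targets": [0,-0.0005,0,0,0,-0.0037,255,0,-0.001,0,0,0,-0.0073,255,0,-0.001,0,0,0,-0.0073,255,0,-0.001,0,0,0,-0.0073,255,0,-0.001,0,0,0,-0.0073,255]}}

```text
time: 10.9
position: [0.5724, 0.069, 0.0676]
eef_rot: [[-0.991, 0.134, 0.001], [0.134, 0.991, 0.003], [-0.0, 0.003, -1.0]]
wrist_force: [1.8, 9.4, 1.1]
grip_width: 0.178
```

```bash
python3 - <<'E'
from h import *
rs()
im,d=bot.get_image("side");cv2.imwrite(f"pics/side11.png",cv2.resize(im[220:310,260:380,::-1],None,fx=6,fy=6,interpolation=2));rs()
E
```

```text
10.9 [572.4  69.   67.6] F tool [-0.49  9.51 -1.12] grip 0.178 j [ 0.12  0.42 -0.18  0.97  0.    0.25]
r 137.0 s 0.5959 yaw s 0.6042
10.95 [572.4  69.   67.6] F tool [0.48 9.57 0.04] grip 0.176 j [ 0.12  0.42 -0.18  0.97  0.    0.25]
r 137.1 s 0.5959 yaw s 0.6042
```

View pics/side11.png

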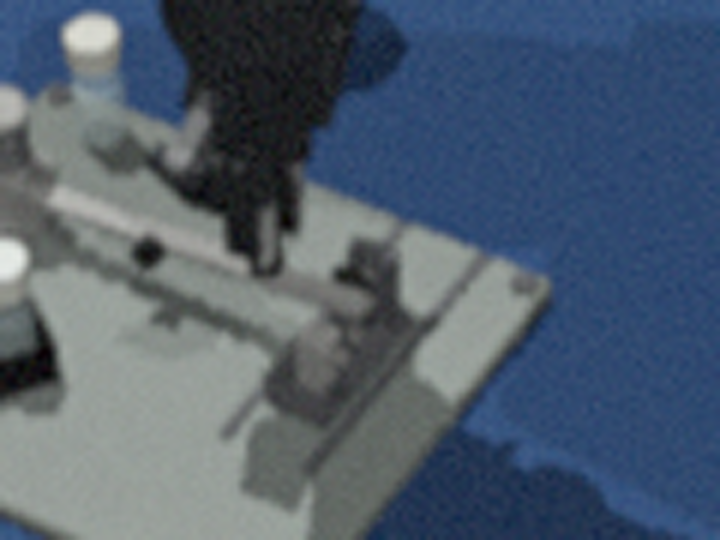

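Call:
{"name": "apply_moves", "arguments": {"targets": [0,0.0004,0,0,0,0.003,255,0,0.0008,0,0,0,0.006,255,0,0.0008,0,0,0,0.006,255,0,0.0008,0,0,0,0.006,255,0,0.0008,0,0,0,0.006,255]}}

```text
time: 11.37
position: [0.5725, 0.0695, 0.0676]
eef_rot: [[-0.99, 0.14, 0.001], [0.14, 0.99, 0.002], [-0.0, 0.002, -1.0]]
wrist_force: [1.6, 7.5, 1.3]
grip_width: 0.179
```

```bash
python3 - <<'E'
from h import *
rs();bot.get_image("side");rs()
E
```

```text
11.37 [572.5  69.5  67.6] F tool [-0.51  7.6  -1.28] grip 0.179 j [ 0.12  0.42 -0.18  0.97  0.    0.26]
r 137.0 s 0.592 yaw s 0.5981
11.42 [572.5  69.5  67.6] F tool [-0.47  7.35 -1.28] grip 0.176 j [ 0.12  0.42 -0.18  0.97  0.    0.26]
r 137.0 s 0.592 yaw s 0.5982
```

Call:
{"name": "apply_moves", "arguments": {"targets": [0,0.0004,0,0,0,0.003,255,0,0.0008,0,0,0,0.006,255,0.0004,0.0008,0.002,0,0,0.006,255,0.0008,0.0008,0.004,0,0,0.006,255,0.0012,0.0008,0.005,0,0,0.006,255]}}

```text
time: 11.83
position: [0.5711, 0.0706, 0.0628]
eef_rot: [[-0.989, 0.145, 0.001], [0.145, 0.989, 0.003], [-0.0, 0.003, -1.0]]
wrist_force: [-2.2, 8.4, 6.1]
grip_width: 0.174
```

```bash
python3 - <<'E'
from h import *
rs();bot.get_image("side");rs()
E
```

```text
11.83 [571.1  70.6  62.8] F tool [ 3.38  8.05 -6.1 ] grip 0.174 j [ 0.12  0.43 -0.19  0.96  0.    0.27]
r 138.5 s 0.5856 yaw s 0.5925
11.88 [571.1  70.6  62.7] F tool [ 2.77  8.22 -5.15] grip 0.178 j [ 0.12  0.43 -0.19  0.96  0.    0.27]
r 138.5 s 0.5854 yaw s 0.5926
```

Call:
{"name": "apply_moves", "arguments": {"targets": [0.0004,0,0.001,0,0,0,255,0.0007,0,0.002,0,0,0,255,0.001,0,0.003,0,0,0,255,0.0012,0,0.004,0,0,0,255,0.0012,0,0.004,0,0,0,255]}}

```text
time: 12.3
position: [0.57, 0.0709, 0.0589]
eef_rot: [[-0.989, 0.145, 0.001], [0.145, 0.989, 0.003], [-0.0, 0.003, -1.0]]
wrist_force: [-2.2, 7.9, 5.1]
grip_width: 0.18
```

```bash
python3 - <<'E'
from h import *
rs();im,d=bot.get_image("side");cv2.imwrite(f"pics/side12.png",cv2.resize(im[220:310,260:380,::-1],None,fx=6,fy=6,interpolation=2));rs()
E
```

```text
12.3 [570.   70.9  58.9] F tool [ 3.28  7.53 -5.1 ] grip 0.18 j [ 0.12  0.43 -0.2   0.95  0.    0.27]
r 139.7 s 0.5849 yaw s 0.5927
12.35 [570.   70.8  59. ] F tool [ 1.62  7.84 -5.53] grip 0.174 j [ 0.12  0.43 -0.2   0.95  0.    0.27]
r 139.6 s 0.585 yaw s 0.5927
```

View pics/side12.png

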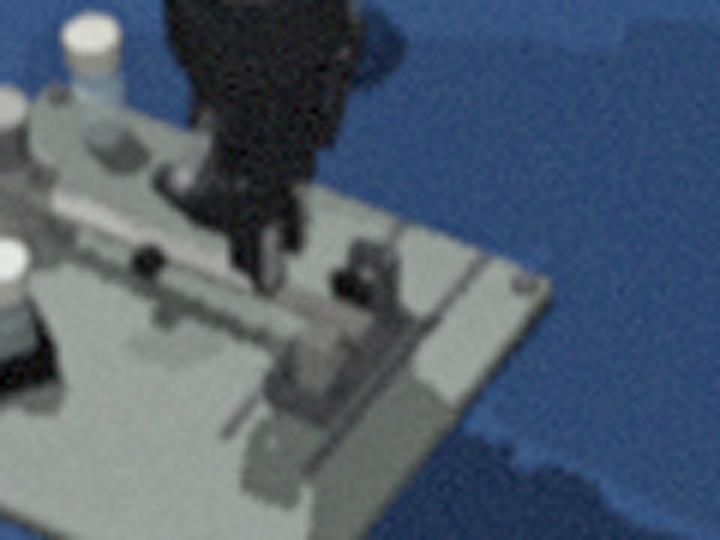

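Call:
{"name": "apply_moves", "arguments": {"targets": [0.0006,0,0.002,0,0,0,255,0.0011,0,0.004,0,0,0,255,0.0016,0,0.006,0,0,0,255,0.002,0,0.008,0,0,0,255,0.0022,0,0.009,0,0,0,255]}}

```text
time: 12.77
position: [0.5678, 0.0712, 0.05]
eef_rot: [[-0.989, 0.145, 0.001], [0.145, 0.989, 0.003], [-0.0, 0.003, -1.0]]
wrist_force: [-1.9, 8.3, 5.7]
grip_width: 0.177
```

```bash
python3 - <<'E'
from h import *
rs();im,d=bot.get_image("side");cv2.imwrite(f"pics/side13.png",cv2.resize(im[220:310,260:380,::-1],None,fx=6,fy=6,interpolation=2));rs()
E
```

```text
12.77 [567.8  71.2  50. ] F tool [ 3.11  7.9  -5.69] grip 0.177 j [ 0.12  0.43 -0.21  0.92  0.    0.27]
r 141.9 s 0.5852 yaw s 0.5927
12.82 [567.8  71.1  49.9] F tool [ 2.25  8.54 -6.79] grip 0.176 j [ 0.12  0.43 -0.21  0.92  0.    0.27]
r 141.9 s 0.5855 yaw s 0.5927
```

View pics/side13.png

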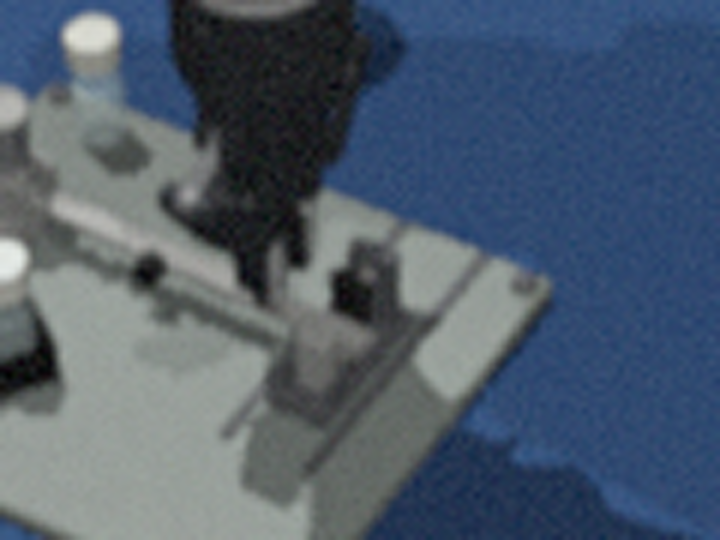

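Call:
{"name": "apply_moves", "arguments": {"targets": [0,0.001,0,0,0,0.007,255,0,0.002,0,0,0,0.014,255,0,0.003,0,0,0,0.021,255,0,0.004,0,0,0,0.028,255,0,0.004,0,0,0,0.028,255]}}

```text
time: 13.23
position: [0.5686, 0.0752, 0.0501]
eef_rot: [[-0.985, 0.173, 0.001], [0.173, 0.985, 0.002], [-0.001, 0.003, -1.0]]
wrist_force: [-0.8, 7.4, 6.2]
grip_width: 0.18
```

```bash
python3 - <<'E'
from h import *
rs();im,d=bot.get_image("side");cv2.imwrite(f"pics/side14.png",cv2.resize(im[220:310,260:380,::-1],None,fx=6,fy=6,interpolation=2));rs()
E
```

```text
13.23 [568.6  75.2  50.1] F tool [ 2.04  7.2  -6.19] grip 0.18 j [ 0.13  0.44 -0.21  0.92  0.    0.3 ]
r 141.8 s 0.5565 yaw s 0.5642
13.28 [568.6  75.1  50.1] F tool [ 2.42  7.03 -5.46] grip 0.177 j [ 0.13  0.44 -0.21  0.92  0.    0.3 ]
r 141.8 s 0.5569 yaw s 0.5646
```

View pics/side14.png

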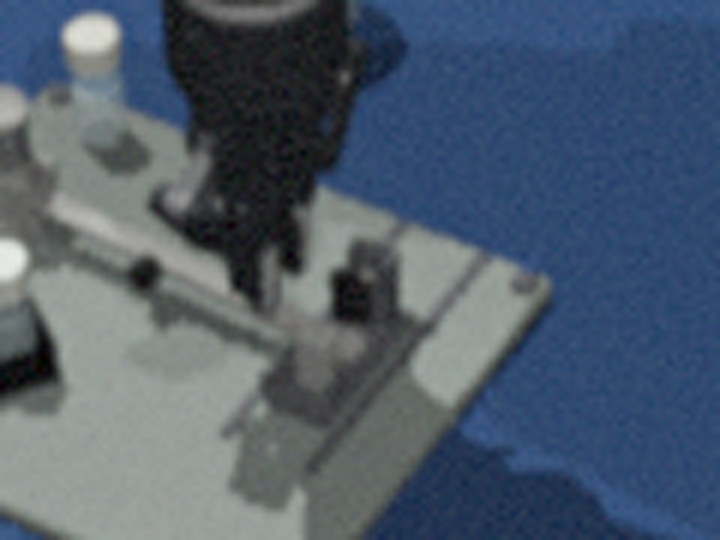

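Call:
{"name": "apply_moves", "arguments": {"targets": [0,0.0007,0,0,0,0.005,255,0,0.0014,0,0,0,0.01,255,0,0.0021,0,0,0,0.015,255,0,0.0025,0,0,0,0.018,255,0,0.0025,0,0,0,0.018,255]}}

```text
time: 13.7
position: [0.5691, 0.0776, 0.0502]
eef_rot: [[-0.982, 0.191, 0.001], [0.191, 0.982, 0.002], [-0.001, 0.003, -1.0]]
wrist_force: [-1.2, 8.3, 6.2]
grip_width: 0.173
```

```bash
python3 - <<'E'
from h import *
rs();bot.get_image("side");rs()
E
```

```text
13.7 [569.1  77.6  50.2] F tool [ 2.78  7.94 -6.15] grip 0.173 j [ 0.13  0.44 -0.21  0.92  0.    0.33]
r 141.8 s 0.5389 yaw s 0.5465
13.75 [569.1  77.6  50.2] F tool [ 2.31  7.77 -5.96] grip 0.174 j [ 0.13  0.44 -0.21  0.92  0.    0.33]
r 141.8 s 0.5392 yaw s 0.5466
```

Call:
{"name": "apply_moves", "arguments": {"targets": [0,0.0005,0,0,0,0.0035,255,0,0.001,0,0,0,0.007,255,0,0.001,0,0,0,0.007,255,0,0.001,0,0,0,0.007,255,0,0.001,0,0,0,0.007,255]}}

```text
time: 14.17
position: [0.5693, 0.0784, 0.0502]
eef_rot: [[-0.98, 0.198, 0.001], [0.198, 0.98, 0.002], [-0.001, 0.003, -1.0]]
wrist_force: [-1.1, 8.1, 5.9]
grip_width: 0.178
```

```bash
python3 - <<'E'
from h import *
rs();bot.get_image("side");rs()
E
```

```text
14.17 [569.3  78.4  50.2] F tool [ 2.64  7.79 -5.91] grip 0.178 j [ 0.14  0.44 -0.21  0.93  0.    0.33]
r 141.8 s 0.5329 yaw s 0.5396
14.22 [569.3  78.5  50.2] F tool [ 3.17  7.55 -5.82] grip 0.181 j [ 0.14  0.44 -0.21  0.93  0.    0.33]
r 141.7 s 0.5328 yaw s 0.5396
```

Call:
{"name": "apply_moves", "arguments": {"targets": [0,0.0005,0,0,0,0.0035,255,0,0.001,0,0,0,0.007,255,0,0.001,0,0,0,0.007,255,0,0.001,0,0,0,0.007,255,0,0.001,0,0,0,0.007,255]}}

```text
time: 14.63
position: [0.5693, 0.0789, 0.0502]
eef_rot: [[-0.979, 0.205, 0.001], [0.205, 0.979, 0.001], [-0.001, 0.002, -1.0]]
wrist_force: [-1.2, 4.8, 6.9]
grip_width: 0.179
```

```bash
python3 - <<'E'
from h import *
rs();im,d=bot.get_image("side");cv2.imwrite(f"pics/side15.png",cv2.resize(im[220:310,260:380,::-1],None,fx=6,fy=6,interpolation=2));rs()
E
```

```text
14.63 [569.3  78.9  50.2] F tool [ 2.2   4.46 -6.92] grip 0.179 j [ 0.14  0.44 -0.21  0.93  0.    0.34]
r 141.8 s 0.5296 yaw s 0.5323
14.68 [569.4  78.9  50.2] F tool [ 1.39  5.04 -6.05] grip 0.176 j [ 0.14  0.44 -0.21  0.93  0.    0.34]
r 141.8 s 0.5297 yaw s 0.5323
```

View pics/side15.png

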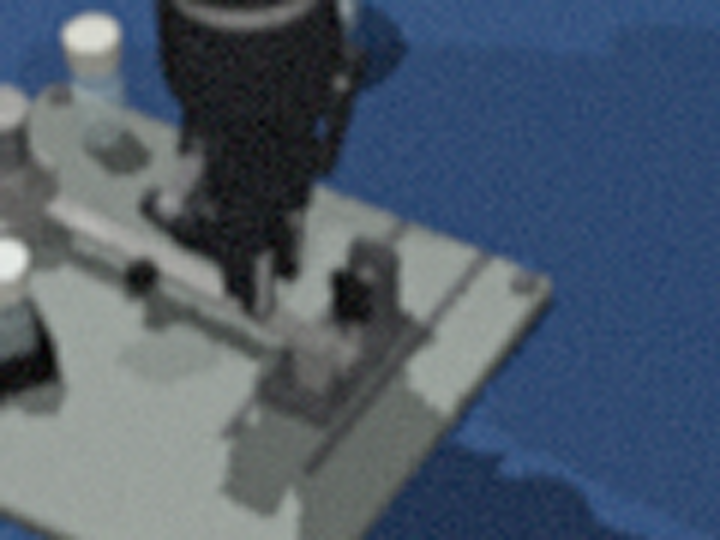

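Call:
{"name": "apply_moves", "arguments": {"targets": [0,0.0004,0,0,0,0.003,255,0,0.0008,0,0,0,0.005,255,0,0.0008,0,0,0,0.005,255,0,0.0008,0,0,0,0.005,255,0,0.0008,0,0,0,0.005,255]}}

```text
time: 15.1
position: [0.5694, 0.0792, 0.0502]
eef_rot: [[-0.978, 0.21, 0.001], [0.21, 0.978, 0.0], [-0.001, 0.001, -1.0]]
wrist_force: [-1.4, 3.0, 7.8]
grip_width: 0.182
```

```bash
python3 - <<'E'
from h import *
rs();bot.get_image("side");rs()
E
```

```text
15.1 [569.4  79.2  50.2] F tool [ 2.04  2.66 -7.83] grip 0.182 j [ 0.14  0.44 -0.21  0.93  0.    0.35]
r 141.8 s 0.5274 yaw s 0.5271
15.15 [569.4  79.2  50.2] F tool [ 2.16  2.45 -7.17] grip 0.177 j [ 0.14  0.44 -0.21  0.93  0.    0.35]
r 141.7 s 0.5274 yaw s 0.527
```

Call:
{"name": "apply_moves", "arguments": {"targets": [0,0.0004,0,0,0,0.003,255,0,0.0007,0,0,0,0.005,255,0,0.0007,0,0,0,0.005,255,0,0.0007,0,0,0,0.005,255,0,0.0007,0,0,0,0.005,255]}}

```text
time: 15.57
position: [0.5695, 0.0795, 0.0502]
eef_rot: [[-0.977, 0.215, 0.001], [0.215, 0.977, -0.0], [-0.001, -0.0, -1.0]]
wrist_force: [-2.2, -0.1, 9.4]
grip_width: 0.18
```

```bash
python3 - <<'E'
from h import *
rs();bot.get_image("side");rs()
E
```

```text
15.57 [569.5  79.5  50.2] F tool [ 2.15 -0.58 -9.4 ] grip 0.18 j [ 0.14  0.44 -0.21  0.93 -0.    0.36]
r 141.8 s 0.5256 yaw s 0.5218
15.62 [569.5  79.5  50.2] F tool [ 2.26 -0.04 -8.79] grip 0.179 j [ 0.14  0.44 -0.21  0.93 -0.    0.36]
r 141.8 s 0.5253 yaw s 0.5218
```

Call:
{"name": "apply_moves", "arguments": {"targets": [-0.0002,0,-0.0006,0,0,0,255,-0.0004,0,-0.0012,0,0,0,255,-0.0006,0,-0.002,0,0,0,255,-0.0006,0,-0.002,0,0,0,255,-0.0006,0,-0.002,0,0,0,255]}}

```text
time: 16.03
position: [0.5698, 0.0794, 0.0514]
eef_rot: [[-0.977, 0.214, -0.0], [0.214, 0.977, 0.0], [0.0, 0.0, -1.0]]
wrist_force: [-2.3, 1.7, 4.7]
grip_width: 0.178
```

```bash
python3 - <<'E'
from h import *
rs();bot.get_image("side");rs()
E
```

```text
16.03 [569.8  79.4  51.4] F tool [ 2.61  1.15 -4.75] grip 0.178 j [ 0.14  0.44 -0.2   0.93  0.    0.35]
r 141.5 s 0.5255 yaw s 0.5226
16.08 [569.8  79.4  51.4] F tool [ 2.4   0.92 -4.95] grip 0.177 j [ 0.14  0.44 -0.2   0.93  0.    0.35]
r 141.5 s 0.5255 yaw s 0.5227
```

Call:
{"name": "apply_moves", "arguments": {"targets": [-0.0001,0,-0.0005,0,0,0,255,-0.0003,0,-0.001,0,0,0,255,-0.0004,0,-0.0015,0,0,0,255,-0.0004,0,-0.0015,0,0,0,255,-0.0004,0,-0.0015,0,0,0,255]}}

```text
time: 16.5
position: [0.57, 0.0793, 0.0526]
eef_rot: [[-0.977, 0.214, -0.001], [0.214, 0.977, 0.0], [0.001, 0.0, -1.0]]
wrist_force: [-1.3, 3.2, -0.2]
grip_width: 0.179
```

```bash
python3 - <<'E'
from h import *
rs();bot.get_image("side");rs()
E
```

```text
16.5 [570.   79.3  52.6] F tool [1.96 2.82 0.18] grip 0.179 j [ 0.14  0.44 -0.2   0.93  0.    0.35]
r 141.2 s 0.5255 yaw s 0.5228
16.55 [570.   79.3  52.6] F tool [ 2.12  1.99 -0.35] grip 0.175 j [ 0.14  0.44 -0.2   0.93  0.    0.35]
r 141.2 s 0.5256 yaw s 0.5229
```

Call:
{"name": "apply_moves", "arguments": {"targets": [0.0002,0.0003,0,0,0,0,255,0.0004,0.0006,0,0,0,0,255,0.0004,0.0006,0,0,0,0,255,0.0004,0.0006,0,0,0,0,255,0.0004,0.0006,0,0,0,0,255]}}

```text
time: 16.97
position: [0.5701, 0.0797, 0.0527]
eef_rot: [[-0.977, 0.214, 0.0], [0.214, 0.977, -0.0], [-0.0, -0.0, -1.0]]
wrist_force: [0.6, -0.3, -2.3]
grip_width: 0.175
```

```bash
python3 - <<'E'
from h import *
rs();im,d=bot.get_image("side");cv2.imwrite(f"pics/side16.png",cv2.resize(im[220:310,260:380,::-1],None,fx=6,fy=6,interpolation=2));rs()
E
```

```text
16.97 [570.1  79.7  52.7] F tool [-0.64 -0.2   2.3 ] grip 0.175 j [ 0.14  0.44 -0.2   0.93 -0.    0.35]
r 141.2 s 0.5229 yaw s 0.5226
17.02 [570.1  79.7  52.7] F tool [-0.76 -0.2   2.35] grip 0.178 j [ 0.14  0.44 -0.2   0.93 -0.    0.35]
r 141.2 s 0.5229 yaw s 0.5226
```

View pics/side16.png

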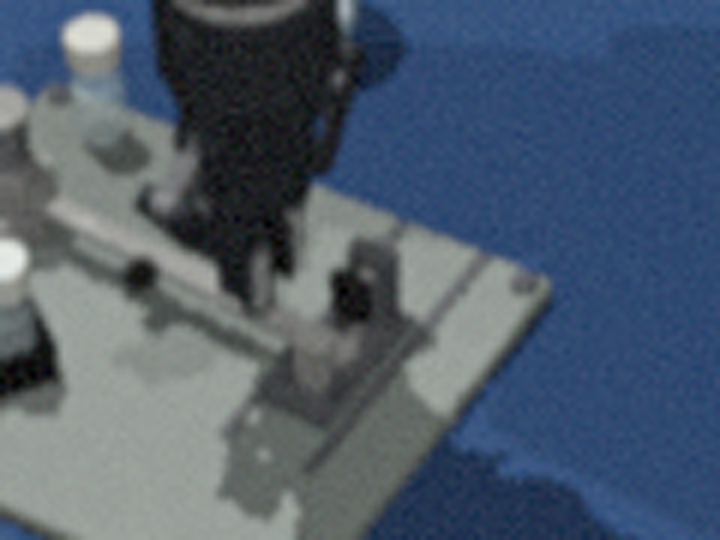

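Call:
{"name": "apply_moves", "arguments": {"targets": [0,0,0.0004,0,0,0,255,0,0,0.0006,0,0,0,255,0,0,0.0006,0,0,0,255,0,0,0.0006,0,0,0,255,0,0,0.0006,0,0,0,255], "newtons": 20}}

```text
time: 17.43
position: [0.5701, 0.0798, 0.0525]
eef_rot: [[-0.977, 0.214, 0.0], [0.214, 0.977, -0.0], [-0.0, 0.0, -1.0]]
wrist_force: [-2.4, -1.1, 5.5]
grip_width: 0.176
```

```bash
python3 - <<'E'
from h import *
rs();bot.get_image("side");rs()
E
```

```text
17.43 [570.1  79.8  52.5] F tool [ 2.11 -1.63 -5.48] grip 0.176 j [ 0.14  0.44 -0.2   0.93 -0.    0.35]
r 141.2 s 0.5219 yaw s 0.5227
17.48 [570.1  79.8  52.5] F tool [ 1.6  -1.62 -5.82] grip 0.18 j [ 0.14  0.44 -0.2   0.93 -0.    0.35]
r 141.2 s 0.5219 yaw s 0.5228
```

Call:
{"name": "apply_moves", "arguments": {"targets": [0,-0.0002,-0.0002,0,0,0,255,0,-0.0004,-0.0004,0,0,0,255,0,-0.0004,-0.0004,0,0,0,255,0,-0.0004,-0.0004,0,0,0,255,0,-0.0004,-0.0004,0,0,0,255]}}

```text
time: 17.9
position: [0.5701, 0.0797, 0.0526]
eef_rot: [[-0.977, 0.214, 0.0], [0.214, 0.977, 0.0], [-0.0, 0.0, -1.0]]
wrist_force: [-0.5, 0.5, 2.7]
grip_width: 0.178
```

```bash
python3 - <<'E'
from h import *
rs();bot.get_image("side");rs()
E
```

```text
17.9 [570.1  79.7  52.6] F tool [ 0.6   0.38 -2.71] grip 0.178 j [ 0.14  0.44 -0.2   0.93  0.    0.35]
r 141.2 s 0.5233 yaw s 0.5229
17.95 [570.   79.6  52.6] F tool [-0.01  0.61 -0.96] grip 0.176 j [ 0.14  0.44 -0.2   0.93  0.    0.35]
r 141.2 s 0.5235 yaw s 0.5229
```

Call:
{"name": "apply_moves", "arguments": {"targets": [0,0,0,0,0,0,208,0,0,0,0,0,0,200,0,0,0,0,0,0,185,0,0,0,0,0,0,160,0,0,0,0,0,0,130]}}

```text
time: 18.37
position: [0.5699, 0.0795, 0.0525]
eef_rot: [[-0.977, 0.214, -0.0], [0.214, 0.977, 0.0], [0.0, -0.0, -1.0]]
wrist_force: [-0.4, 0.2, 1.2]
grip_width: 0.485
```

```bash
python3 - <<'E'
from h import *
rs();im,d=bot.get_image("side");cv2.imwrite(f"pics/side17.png",cv2.resize(im[220:310,260:380,::-1],None,fx=6,fy=6,interpolation=2));rs()
E
```

```text
18.37 [569.9  79.5  52.5] F tool [ 0.42  0.08 -1.18] grip 0.485 j [ 0.14  0.44 -0.2   0.93  0.    0.35]
r 141.4 s 0.5247 yaw s 0.5227
18.42 [569.9  79.5  52.5] F tool [ 0.36 -0.48 -0.8 ] grip 0.49 j [ 0.14  0.44 -0.2   0.93  0.    0.35]
r 141.4 s 0.5244 yaw s 0.5228
```

View pics/side17.png

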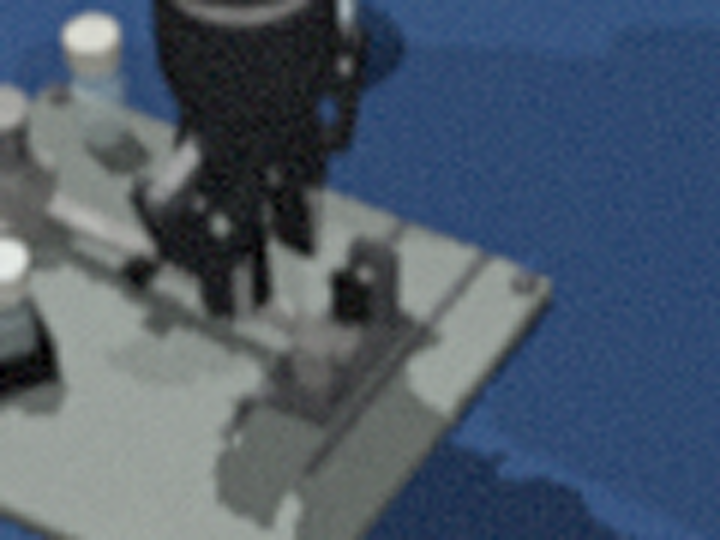

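Call:
{"name": "apply_moves", "arguments": {"targets": [0,0,-0.008,0,0,0,125,0,0,-0.02,0,0,0,125,0,0,-0.04,0,0,0,125,0,0,-0.065,0,0,0,125,0,0,-0.09,0,0,0,125]}}

```text
time: 18.83
position: [0.5696, 0.0795, 0.1439]
eef_rot: [[-0.977, 0.214, -0.001], [0.214, 0.977, -0.0], [0.001, -0.0, -1.0]]
wrist_force: [0.0, 0.2, 0.0]
grip_width: 0.512
```

Call:
{"name": "apply_moves", "arguments": {"targets": [-0.01,0.01,-0.025,0,0,0,125,-0.01,0.03,-0.05,0,0,0,125,-0.01,0.06,-0.07,0,0,0,125,-0.01,0.09,-0.08,0,0,0,125,-0.01,0.12,-0.08,0,0,0,125]}}

```text
time: 19.25
position: [0.6067, 0.1959, 0.2267]
eef_rot: [[-0.977, 0.215, 0.005], [0.215, 0.977, 0.002], [-0.005, 0.003, -1.0]]
wrist_force: [1.5, -0.4, -0.9]
grip_width: 0.511
```

```bash
python3 - <<'E'
from h import *
rs()
for c,(a,b,e,f) in {"side":(190,330,210,390),"top":(140,300,150,400)}.items():
    im,d=bot.get_image(c);cv2.imwrite(f"pics/{c}18.png",cv2.resize(im[a:b,e:f,::-1],None,fx=3.2,fy=3.2,interpolation=2))
E
```

```text
19.25 [606.7 195.9 226.7] F tool [-1.52 -0.08  0.9 ] grip 0.511 j [0.31 0.43 0.26 1.4  0.   0.53]
r 178.1 s -0.2268 yaw s 0.522
```

View pics/side18.png

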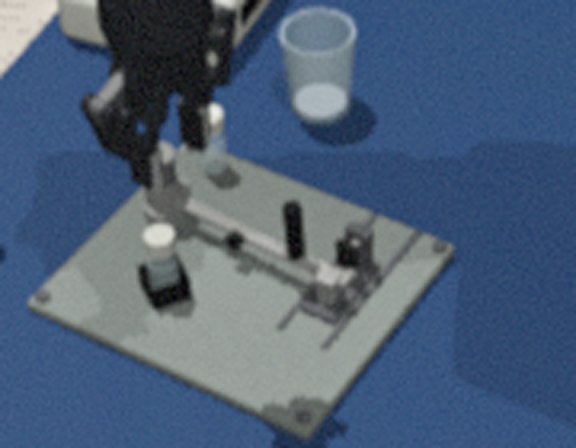

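View pics/top18.png

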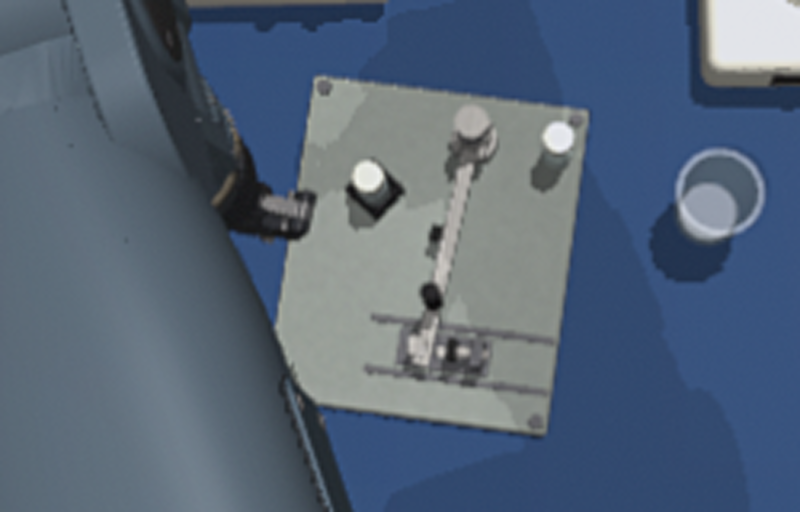

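Call:
{"name": "apply_moves", "arguments": {"targets": [0,0,0,0,0,0,125,0,0,0,0,0,0,125,0,0,0,0,0,0,125,0,0,0,0,0,0,125,0,0,0,0,0,0,125]}}

```text
time: 19.77
position: [0.6053, 0.1937, 0.2228]
eef_rot: [[-0.977, 0.215, -0.0], [0.215, 0.977, 0.0], [0.0, 0.0, -1.0]]
wrist_force: [0.5, -0.1, 0.1]
grip_width: 0.509
```

```bash
python3 - <<'E'
from h import *
rs()
im,d=bot.get_image("side");cv2.imwrite("pics/side19.png",cv2.resize(im[190:450,60:420,::-1],None,fx=2,fy=2,interpolation=2))
a=cv2.imread("pics/side18.png");b=cv2.resize(im[190:330,210:390,::-1],None,fx=3.2,fy=3.2,interpolation=2)
print(np.abs(a.astype(int)-b)[190:330,270:400].mean())
print(bot.finish_job())
E
```

```text
19.77 [605.3 193.7 222.8] F tool [-0.48 -0.04 -0.13] grip 0.509 j [0.31 0.44 0.26 1.39 0.   0.53]
r 177.1 s -0.2133 yaw s 0.5217
2.4032234432234434
the job is handed in; nothing more can be done
None
```

View pics/side19.png

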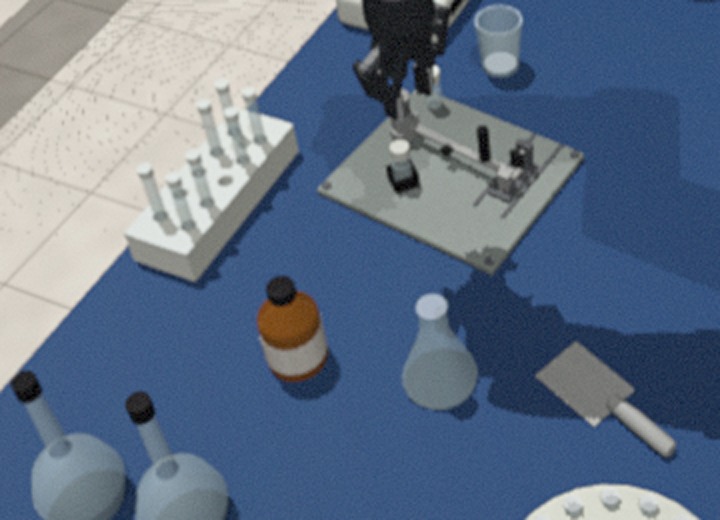

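The vial tapper is cocked and handed in at about 20 s of the 70 s allowed. The catch alone holds the arm, and the robot is clear of everything.

- **Draw:** I drew the handle back in small steps until the force rose at swivel of about 0.592, where it met the buffer. The squash was roughly 0.5 mm by estimate.
- **Press and ease:** I backed off about 1 mm, pressed about 18 mm, and eased forward until the spring load passed to the catch at swivel of about 0.525. Then I let the arm rise under the lip and trimmed the forces on the gripper to about zero.
- **Release:** I opened the jaws in steps and lifted straight up.
- **Last checks:** After release, two pictures about half a second apart show the arm still drawn back and hooked. The wrist force was about zero, and the vials, beaker, flask and bottle in view stand upright.
- **Not measured:** I could not read catch tilt or striker angle directly, so those rest on the forces and handle positions. The handle was about 15 mm below its up position when I let go, which puts the striker near 0.11 rad.
- **Disagreed:** While I was trimming, a 0.6 mm downward correction briefly overshot, with about 5.5 N upward on the gripper and about 1.5 N of extra push into the catch. I corrected that before opening.

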